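# Release a conveyor roller's spring brake with its bayonet key and hold it open

## Task

Release the spring brake in the upright baggage roller so that its drag can be checked: take the one bayonet key of the three whose cross-lugs match the keyhole in the roller's top end, put it in, push it down against the spring and turn it a quarter turn clockwise (seen from above) as far as the stop. The spring turns the key back if it is let go, so finish while still gripping the key and holding it seated at the stop. Leave the other two keys and the inspection parts on the table where they are.

Things in the scene. Friction and masses are not known exactly. Their poses are not given: they have to be found in the camera images.
- key_mid: The key that fits, standing upright; origin: centre of its underside, z up, 0.14-0.28 kg. Steel shank 26 mm in diameter, z = 0 to 44 mm. Cross-lugs at the foot: a bar 42 mm long (key's x), 9 mm wide (y), z = 0 to 8 mm. Black flat-sided handle z = 44 to 80 mm, 42 mm long (x), 14 mm thick (y): in line with the lugs. Half a turn gives the same shape.
- key_small: Look-alike key, too small: lugs and handle 30 mm long, shank 22 mm in diameter, otherwise as key_mid (80 mm tall). Not to be moved.
- key_large: Look-alike key, too large for the keyhole: lugs and handle 54 mm long, shank 32 mm in diameter, otherwise as key_mid (80 mm tall). Not to be moved.
- socket (a point): Centre of the keyhole in the roller's top face, 144 mm above the table; z up, x along the slot. Steel end plate 8 mm thick; round hole 31 mm in diameter crossed by a slot 47 mm long (x), 13 mm wide (y). A sprung carrier lies under it: the key's foot meets it at z = -8 mm and can push it to z = -22 mm. The key can turn once its foot is below z = -16 mm; -18 to -21 mm is good.
- roller: The fixed roller with its turntable; origin: centre of the turntable's underside on the table, x along the keyhole's slot. Galvanized tube 80 mm in diameter standing upright, z = 24 to 144 mm, on a steel turntable 170 mm in diameter, 24 mm high. It does not move or turn.
- brake_press (a joint): How far the key has pushed the carrier down, in m: 0 at rest, 0.014 at the bottom. The spring pushes up with about 4.5 N at first, 9.5 N at the bottom. With the key turned but not pushed, its lugs rest under the plate at about 0.008.
- brake_turn (a joint): How far the carrier is turned clockwise (from above), in rad: 0 at rest, hard stop at 1.4. The key has up to 0.2 rad of play in it, so it reaches the stop after 1.4 to 1.6 rad of its own turn. A spring turns it back with about 0.035 N m at first, 0.13 N m at the stop.
- case: Blue micrometer case, 75 x 150 x 34 mm, origin at the centre of its underside. A bystander.
- nut: Brass hexagonal axle nut, 34 mm across flats, 14 mm high, origin at the centre of its underside. A bystander.
- race: Bearing race (ring), 52 mm outside diameter, 38 mm inside, 15 mm high, origin at the centre of its underside. A bystander.
- sprocket: Black polymer sprocket lying flat, 87 mm over the teeth, 18 mm high at the hub, origin at the centre of its underside. A bystander.
Things that resemble listed ones, but are neither listed nor needed, are in the scene too. Leave any purple look-alike of the key_mid alone.

How it is judged:
By the outcome, as a careful person would: the job done as asked, in the order asked, and still so for the second after the job is handed in, while the arm keeps its last pose, push and grip.
It also fails if it takes over 45 s, if anything falls off the work surface, if the arm or the gripper's body presses on something with over 40 N, if the wrist force passes 120 N, or if a joint passes its speed limit or range.

## Robot

A 6-joint arm with a two-finger parallel gripper is mounted at the origin on the work surface. World frame = base frame: x ahead of the robot, y to its left, z up, the work surface at z = 0. Lengths are in m, angles in rad, forces in N, time in s.
With the tool pointing down it reaches from about 0.35 to 0.775 m from the base axis. Payload 5.5 kg.
Tool frame: the origin (TCP) lies on the centre line of the jaws, within the pads' length; the fingertips stand 11 mm ahead of it and the grasp point (between the pads) lies 8 mm behind it; z points along the fingers, y is the line along which they close (so a half turn about z gives the same grasp; the last joint's range is limited). The gripper opens to 85 mm and grips with 20 to 120 N. Pads are 22 mm wide; open, the fingers measure 114 mm over their backs; the gripper's body (76 mm by 85 mm) begins 54 mm behind the grasp point. The pads swing forward as they close: fully open they stand 13 mm farther back than shut.
Start: joints at [-1.394, 0.313, 0.046, 1.304, 0, 1.431], TCP at [0.179, -0.546, 0.242] pointing down, gripper open.
Joint ranges: [-2.76, 2.76], [-0.86, 1.69], [-1.03, 1.26], [-2.2, 2.34], [-1.47, 1.5], [-3.14, 3.14]. Speed limits (rad/s): [2.57, 2.57, 3.14, 3.14, 3.14, 3.14].

## Interface

Orientations are given as a unit quaternion [w, x, y, z].
In Python, from workcell import get_state, eyes, env gives the robot as it stands.
- The arm moves only by the shell command python3 -m inch 'ROWS' [OPENING] [FORCE]. ROWS is JSON, one flat list of numbers, 4 for each row, row after row: the shift along the tool's x, y, z in cm, then the turn about the tool's z in rad. A call has exactly 5 rows; each row shifts and turns the commanded pose from where the row before left it, along the tool's axes as they then stand; what a row does not reach is not made up. A row lasts 1/12 s, in which the tool goes at most 41.7 mm and 7.16 degrees, less where a joint would pass 70% of its speed; a pose out of reach is approached as far as the arm can. A call is refused whole if a number of a shift passes 4.17 or a number of a turn 0.125, either way. A call with a gripper value outside its range is refused whole. OPENING is the opening, from -1 (shut) to 1 (fully open), set as the call begins (- or left out, the last holds). The fingers move at their own pace and stop on an object; FORCE is the grip in N (left out, the last holds). Time passes only in rows, so rows that do not move let the fingers close, or fill a call up. It gives the time, the measured TCP pose, the force, the opening and the grip force at its end, in the units of the state.
- get_state(): the state, without advancing time (a new reading comes with each control period).
- eyes.read_camera(name): name is "side" or "top"; returns the picture (420x560x3 uint8, red, green, blue); there is no depth.
- eyes.camera_info(name): a dict with "fovy" (degrees; the focal length in pixels is half the picture's height over the tangent of half this angle, whatever the lens; pixels are square), "cx", "cy" (the principal point, pixels), "D" ([k1, k2, p1, p2, k3] as OpenCV has them; the pictures are not rectified), "xyz" and "orientation" of the camera in the world. Camera axes: x right, y down, z forward; pixel columns grow to the right and rows downward; lengths in m; the calibration is good to about 2 mm. A picture is of the moment at which its call begins. camera_info takes no time and is no camera call.
- env.hand_in(): hands the job in; it is judged then, once.
The state is a dict: "clock": time; "joint_pos": joint angles; "qvel": joint speeds; "tau": joint torques, N m; "tcp_pos": TCP position; "orientation": TCP orientation; "wrist_force": force on the tool from outside, world axes, zero at the start; "ft_torque": the same for the moment, N m; "finger_gap": finger opening in m; "grip_force": force on a finger pad.
Only numpy, scipy, OpenCV 4.12 (cv2) and the standard library are available. Lean on these libraries where they do the work, as an engineer would, in place of code of your own. Each camera call takes 0.05 s, during which the arm holds its last target. There are 200 camera calls.

## Working session

There is one attempt and no reset: what is moved stays moved. The work goes in short steps, Python scripts to look and compute and a shell command to move; the robot and the scene stay as the last step left them, time stands still between calls to the robot, and variables do not carry over. Pictures are saved under pics/ and viewed, at most 10 in all, crops included, and the job is handed in when it is done.

```bash
mkdir -p pics; python3 - <<'E'
from workcell import get_state, eyes, env
import cv2
for n in("side","top"):
    cv2.imwrite(f"pics/{n}0.png",eyes.read_camera(n)[:,:,::-1]); print(eyes.camera_info(n))
print(get_state())
E
```

```text
{'fovy': 51.36839941120603, 'cx': 281.90732123707295, 'cy': 210.44731983376084, 'D': array([0.02570486, 0.        , 0.        , 0.        , 0.        ]), 'xyz': array([0.13870427, 0.4061806 , 0.79920255]), 'orientation': array([ 0.14807131, -0.37525055,  0.850988  , -0.33627567])}
{'fovy': 42.52165386579212, 'cx': 268.64517393921017, 'cy': 211.5589113909981, 'D': array([-0.14840978,  0.        ,  0.        ,  0.        ,  0.        ]), 'xyz': array([ 0.54036637, -0.04802659,  1.40628851]), 'orientation': array([-0.01525044,  0.71625836, -0.69761006,  0.00903203])}
{'clock': 0.1, 'joint_pos': array([-1.39358062e+00,  3.13909819e-01,  4.51314852e-02,  1.30358072e+00,
        2.14689822e-05,  1.43124718e+00]), 'qvel': array([ 1.85225841e-03, -1.11153173e-04,  1.76753860e-03, -5.77751517e-05,
       -6.09298957e-04,  7.18952832e-05]), 'tau': array([ 1.93985419e-03, -4.81723666e+01,  2.99244064e+01,  1.26783139e-02,
       -1.08545380e-04,  1.03042618e-05]), 'tcp_pos': array([ 0.17906073, -0.54597744,  0.24152273]), 'orientation': array([-7.81427043e-04,  9.87483400e-01,  1.57721033e-01, -3.98218136e-06]), 'wrist_force': array([ 0.06355678, -0.04234225, -0.18600186]), 'ft_torque': array([ 0.01309615, -0.01966166, -0.01542964]), 'grip_force': 0.0, 'finger_gap': 0.08555859856180727}
```

View pics/top0.png

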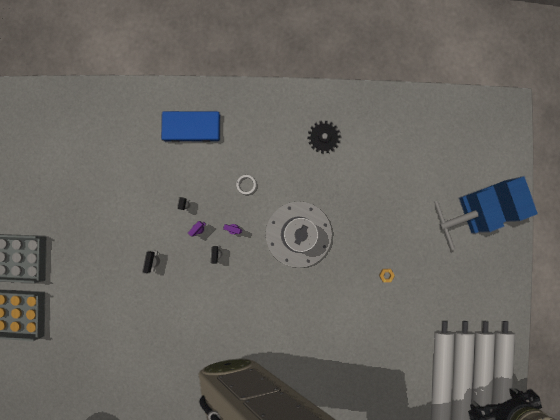

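View pics/side0.png

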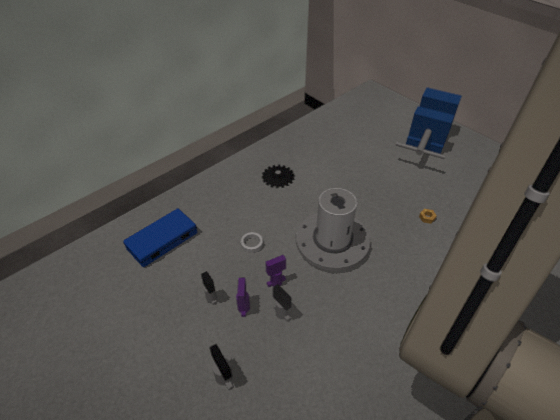

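Top view: the black-handled keys are at (184,203), (216,254) and (149,262), and the purple look-alikes at (197,229) and (233,230). The keyhole is at about (301,235). By handle length, the middle one looks like (216,254). I'll check that with an enlarged crop and measured lengths.

```bash
cat > h.py <<'E'
import numpy as np, cv2
from scipy.spatial.transform import Rotation as R
from workcell import get_state, eyes, env
def cam(n):
    c=eyes.camera_info(n); f=210/np.tan(np.radians(c['fovy'])/2)
    K=np.array([[f,0,c['cx']],[0,f,c['cy']],[0,0,1]])
    return K,c['D'],np.array(c['xyz']),R.from_quat(c['orientation'],scalar_first=True).as_matrix()
def unproj(n,uv,z):
    K,D,t,M=cam(n); p=cv2.undistortPoints(np.array(uv,float).reshape(-1,1,2),K,D).reshape(-1,2)
    d=np.c_[p,np.ones(len(p))]@M.T
    return t+d*((z-t[2])/d[:,2])[:,None]
def proj(n,P):
    K,D,t,M=cam(n); return cv2.projectPoints(np.array(P,float).reshape(-1,1,3),cv2.Rodrigues(M.T)[0],-M.T@t,K,D)[0].reshape(-1,2)
E
python3 - <<'E'
from h import *
im=cv2.imread('pics/top0.png'); 
a=cv2.resize(im[190:280,130:340],None,fx=3.8,fy=3.8,interpolation=cv2.INTER_CUBIC)
s=cv2.imread('pics/side0.png'); b=cv2.resize(s[180:390,190:380],(226,250),interpolation=cv2.INTER_CUBIC)
b=cv2.resize(s[185:265,290:380],None,fx=3,fy=3,interpolation=cv2.INTER_CUBIC);c=cv2.resize(s[245:385,195:305],None,fx=1.8,fy=1.8,interpolation=cv2.INTER_CUBIC)
o=np.zeros((600,798,3),np.uint8);o[:342]=a;o[345:345+240,:270]=b;o[345:345+252,300:300+198]=c
cv2.imwrite('pics/crop1.png',o)
g=im.max(2)
for n,(x,y) in dict(A=(184,203),B=(215,254),C=(149,262)).items():
    m=np.zeros_like(g);m[y-17:y+18,x-12:x+14]=1
    m=((g<48)&(m>0)).astype(np.uint8)
    k,l,st,_=cv2.connectedComponentsWithStats(m);i=1+np.argmax(st[1:,4])
    pts=np.argwhere(l==i)[:,::-1]; r=cv2.minAreaRect(cv2.convexHull(pts.astype(np.float32)))
    P=unproj('top',cv2.boxPoints(r),.08);print(n,st[i],r,P[:,:2].mean(0),np.linalg.norm(P-np.roll(P,1,0),axis=1))
print(unproj('top',[(301,235)],.144))
E
```

```text
A [178 198   8  12  76] ((181.5, 203.5), (11.0, 7.0), 90.0) [0.60006412 0.18024714] [0.02724955 0.01748143 0.02722917 0.01746726]
B [212 246   7  17  98] ((215.0, 254.0), (6.0, 16.0), 0.0) [0.47787331 0.09341604] [0.01481606 0.03936288 0.0148207  0.03934609]
C [143 251  11  22 155] ((148.46827697753906, 261.81463623046875), (7.263676166534424, 21.791027069091797), 12.094757080078125) [0.4534179  0.25859943] [0.01827885 0.05412308 0.0182689  0.05406586]
[[ 0.53076086 -0.11341029  0.144     ]]
```

View pics/crop1.png

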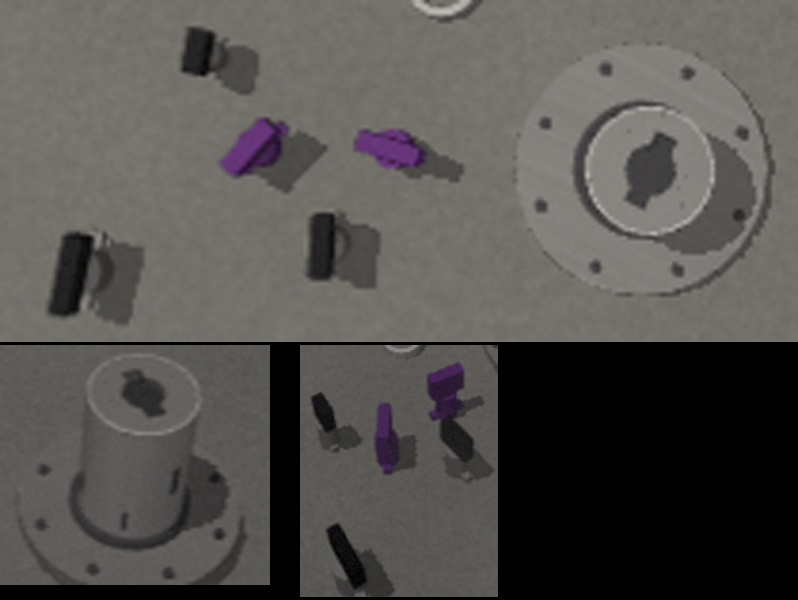

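The measured handle lengths are A (184,203) ≈ 28 mm (small), B (216,254) ≈ 40 mm (mid) and C (149,262) ≈ 54 mm (large). B is therefore key_mid, and the crop confirms it: black handle, middle size, purple ones excluded. Next I fit the poses.

```bash
cat >> h.py <<'E'
from scipy.optimize import minimize
def rz(P,p): 
    c,s=np.cos(p[2]),np.sin(p[2]); P=np.array(P); return np.c_[P[:,0]*c-P[:,1]*s+p[0],P[:,0]*s+P[:,1]*c+p[1],P[:,2]]
BOX=[(a*.021,b*.007,z) for a in(-1,1) for b in(-1,1) for z in(.044,.08)]
th=np.linspace(0,2*np.pi,48,endpoint=False)
def rayshape():
    out=[]
    for a in np.linspace(0,2*np.pi,180,endpoint=False):
        c,s=abs(np.cos(a)),abs(np.sin(a)); r=min(.0235/max(c,1e-9),.0065/max(s,1e-9)); r=max(r,.0155); out.append((r*np.cos(a),r*np.sin(a),.144))
    return out
HOLE=rayshape()
def soft(poly,x0,y0,w,h,hull):
    S=8; q=((poly-[x0,y0]+.5)*S*16).astype(np.float32)
    if hull:q=cv2.convexHull(q).reshape(-1,2)
    m=np.zeros((h*S,w*S),np.uint8); cv2.fillPoly(m,[np.round(q-8).astype(np.int32)],255,shift=4)
    return cv2.GaussianBlur(cv2.resize(m,(w,h),interpolation=cv2.INTER_AREA)/255.,(0,0),.5)
def fit(ims,model,p0,hull,pad=5,free_bg=True):
    data=[]
    for n,im in ims.items():
        q=proj(n,rz(model,p0)); x0,y0=np.floor(q.min(0)-pad).astype(int); x1,y1=np.ceil(q.max(0)+pad).astype(int)
        data.append((n,x0,y0,x1-x0,y1-y0,im[y0:y1,x0:x1].mean(2).astype(float)))
    def cost(v):
        p=np.array(p0)+np.array(v)*[.001,.001,.02]; c=0
        for n,x0,y0,w,h,g in data:
            m=soft(proj(n,rz(model,p)),x0,y0,w,h,hull)
            c-=np.corrcoef(m.ravel(),g.ravel())[0,1]*-1
        return c
    best=min((minimize(cost,s,method='Nelder-Mead',options=dict(initial_simplex=np.array(s)+np.array([[0,0,0],[2,0,0],[0,2,0],[0,0,3]]))) for s in([0,0,0],[2,2,2],[-2,-2,-2])),key=lambda r:r.fun)
    return np.array(p0)+best.x*[.001,.001,.02],best.fun
E
python3 - <<'E'
from h import *
im={n:cv2.imread(f'pics/{n}0.png') for n in('top','side')}
for nm,m,p0,h in(('key',BOX,[.478,.095,-.03],True),('hole',HOLE,[.531,-.1134,-.41],False)):
    for s in(['top'],['side'],['top','side']):
        print(nm,s,*fit({k:im[k] for k in s},m,p0,h))
E
```

```text
key ['top'] [ 0.47637289  0.09572265 -0.05298045] -0.8658564287193904
key ['side'] [ 0.47850189  0.09611863 -0.11556792] -0.7738121294747629
key ['top', 'side'] [ 0.4769512  0.0962337 -0.0913136] -1.6244521208507625
hole ['top'] [ 0.5323435  -0.1127712  -0.41455337] -0.9054409812608738
hole ['side'] [ 0.53387238 -0.11308011 -0.4242242 ] -0.9467488954644836
hole ['top', 'side'] [ 0.53296606 -0.11291067 -0.42054989] -1.842934144410589
```

```bash
cat >> h.py <<'E'
def yaw():
    m=R.from_quat(get_state()['orientation'],scalar_first=True).as_matrix(); return np.arctan2(m[1,0],m[0,0])
def plan(x,y,z,yw,n):
    """print what each row should be to go straight to the target in n rows"""
    p=get_state()['tcp_pos']; a=yaw(); d=(np.array([x,y,z])-p)*100/n; t=-(yw-a)/n
    for i in range(n):
        c,s=np.cos(a),np.sin(a)
        print([float(round(v,2)) for v in(c*d[0]+s*d[1],s*d[0]-c*d[1],-d[2])]+[float(round(t,4))],end=',' if i%5<4 else '\n'); a-=t
def st():
    s=get_state(); print(round(float(s['clock']),2),s['tcp_pos'].round(4),'yaw',round(float(yaw()),4),'F',s['wrist_force'].round(2),'M',s['ft_torque'].round(3),'gap',round(float(s['finger_gap']),4),'grip',round(float(s['grip_force']),1),'q6',round(float(s['joint_pos'][5]),3))
E
python3 -c "
from h import *
plan(.477,.096,.22,3.06,25)"
```

```text
[1.93, -2.07, 0.09, -0.1097],[2.15, -1.84, 0.09, -0.1097],[2.34, -1.6, 0.09, -0.1097],[2.5, -1.33, 0.09, -0.1097],[2.63, -1.05, 0.09, -0.1097]
[2.73, -0.76, 0.09, -0.1097],[2.79, -0.45, 0.09, -0.1097],[2.83, -0.15, 0.09, -0.1097],[2.83, 0.17, 0.09, -0.1097],[2.79, 0.47, 0.09, -0.1097]
[2.72, 0.78, 0.09, -0.1097],[2.62, 1.07, 0.09, -0.1097],[2.49, 1.35, 0.09, -0.1097],[2.33, 1.61, 0.09, -0.1097],[2.13, 1.86, 0.09, -0.1097]
[1.92, 2.08, 0.09, -0.1097],[1.68, 2.28, 0.09, -0.1097],[1.42, 2.45, 0.09, -0.1097],[1.14, 2.59, 0.09, -0.1097],[0.85, 2.7, 0.09, -0.1097]
[0.55, 2.78, 0.09, -0.1097],[0.24, 2.82, 0.09, -0.1097],[-0.07, 2.83, 0.09, -0.1097],[-0.38, 2.81, 0.09, -0.1097],[-0.68, 2.75, 0.09, -0.1097]
```

```bash

python3 -m inch '[1.9,-2.1,0.1,-0.11, 2.1,-1.8,0.1,-0.11, 2.3,-1.6,0.1,-0.11, 2.5,-1.3,0.1,-0.11, 2.6,-1.1,0.1,-0.11]' 0.2 40
python3 -m inch '[2.7,-0.8,0.1,-0.11, 2.8,-0.5,0.1,-0.11, 2.8,-0.1,0.1,-0.11, 2.8,0.2,0.1,-0.11, 2.8,0.5,0.1,-0.11]'
python3 -m inch '[2.7,0.8,0.1,-0.11, 2.6,1.1,0.1,-0.11, 2.5,1.4,0.1,-0.11, 2.3,1.6,0.1,-0.11, 2.1,1.9,0.1,-0.11]'
python3 -m inch '[1.9,2.1,0.1,-0.11, 1.7,2.3,0.1,-0.11, 1.4,2.5,0.1,-0.11, 1.1,2.6,0.1,-0.11, 0.9,2.7,0.1,-0.11]'
python3 -m inch '[0.6,2.8,0.1,-0.11, 0.2,2.8,0.1,-0.11, -0.1,2.8,0.1,-0.11, -0.4,2.8,0.1,-0.11, -0.7,2.8,0.1,-0.11]'
python3 -m inch '[0,0,0,0, 0,0,0,0, 0,0,0,0, 0,0,0,0, 0,0,0,0]'
python3 -c "
from h import *
st(); plan(.477,.096,.11,3.06,5)
cv2.imwrite('pics/side1.png',eyes.read_camera('side')[:,:,::-1])"
```

```text
clock: 0.52
tcp_pos: [0.2376, -0.4172, 0.2367]
orientation: [-0.0, 0.906, 0.422, 0.0]
wrist_force: [0.7, -0.4, -0.5]
finger_gap: 0.0509
grip_force: 0.0
clock: 0.93
tcp_pos: [0.2968, -0.2891, 0.232]
orientation: [-0.0, 0.758, 0.653, 0.0]
wrist_force: [-0.8, 0.4, 0.4]
finger_gap: 0.0511
grip_force: 0.0
clock: 1.35
tcp_pos: [0.3572, -0.1613, 0.227]
orientation: [-0.0, 0.552, 0.834, -0.0]
wrist_force: [0.1, 0.1, 1.0]
finger_gap: 0.0513
grip_force: 0.0
clock: 1.77
tcp_pos: [0.4171, -0.0323, 0.222]
orientation: [-0.0, 0.305, 0.952, -0.0]
wrist_force: [-0.2, -1.3, 0.1]
finger_gap: 0.0513
grip_force: 0.0
clock: 2.18
tcp_pos: [0.4765, 0.0964, 0.2169]
orientation: [-0.0, 0.035, 0.999, -0.0]
wrist_force: [0.5, -1.3, -0.2]
finger_gap: 0.051
grip_force: 0.0
clock: 2.6
tcp_pos: [0.4761, 0.0941, 0.2173]
orientation: [-0.0, 0.038, 0.999, -0.0]
wrist_force: [-1.1, 1.0, -0.1]
finger_gap: 0.0506
grip_force: 0.0
2.6 [0.4761 0.0941 0.2173] yaw 3.0647 F [-1.12  1.03 -0.1 ] M [-0.058 -0.001 -0.013] gap 0.0506 grip 0.0 q6 0.107
[-0.02, 0.04, 2.15, 0.0009],[-0.02, 0.04, 2.15, 0.0009],[-0.02, 0.04, 2.15, 0.0009],[-0.02, 0.04, 2.15, 0.0009],[-0.02, 0.04, 2.15, 0.0009]
```

View pics/side1.png

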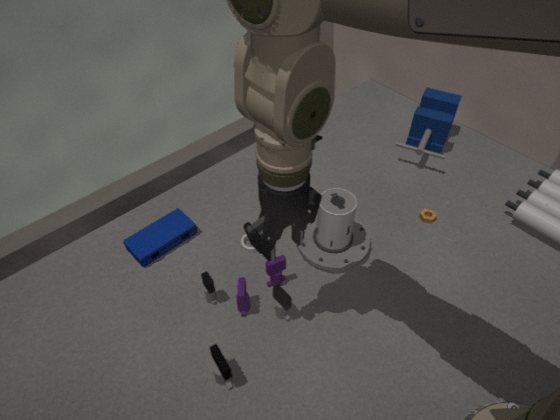

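The open jaws are above the key at (282,297), and the purple key at (276,268) is clear of the fingers. I'll go down part way, then check.

```bash

python3 -m inch '[0,0,2.1,0, 0,0.1,2.1,0, 0,0,2.1,0, -0.1,0.1,2.1,0, 0,0,1.9,0]'
python3 -m inch '[0,0,0,0, 0,0,0,0, 0,0,0,0, 0,0,0,0, 0,0,0,0]' |head -2
python3 -c "
from h import *
st(); a=eyes.read_camera('side')[:,:,::-1];b=eyes.read_camera('top')[:,:,::-1]
a=cv2.resize(a[220:340,210:340],None,fx=4,fy=4,interpolation=2)
b=cv2.resize(b[200:300,180:250],None,fx=3.8,fy=3.8,interpolation=2)
o=np.zeros((480,790,3),np.uint8);o[:,:520]=a;o[:380,522:788]=b
cv2.imwrite('pics/near.png',o)
plan(.477,.096,.054,3.06,5)"
```

```text
clock: 3.07
tcp_pos: [0.4774, 0.0962, 0.1134]
orientation: [0.0, 0.038, 0.999, -0.0]
wrist_force: [0.1, -0.3, -0.3]
finger_gap: 0.0514
grip_force: 0.0
clock: 3.48
tcp_pos: [0.4787, 0.0968, 0.1157]
3.48 [0.4787 0.0968 0.1157] yaw 3.0665 F [-0.76  0.47 -0.01] M [-0.009 -0.04  -0.019] gap 0.0516 grip 0.0 q6 0.11
[0.02, -0.02, 1.23, 0.0014],[0.02, -0.02, 1.23, 0.0014],[0.02, -0.02, 1.23, 0.0014],[0.02, -0.02, 1.23, 0.0014],[0.02, -0.02, 1.23, 0.0014]
```

View pics/near.png

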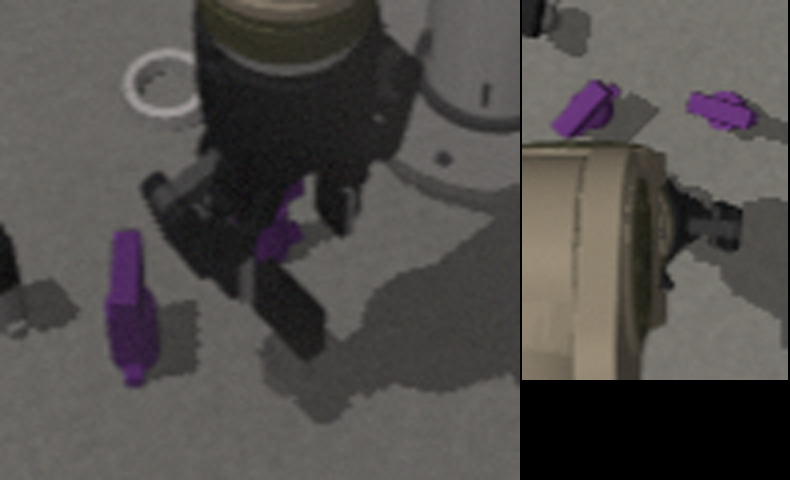

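The key handle at crop (290,305) lies under the gripper, between the fingers. I'll descend and grip.

```bash

python3 -m inch '[0,0,1.3,0, 0,0,1.3,0, 0.1,0,1.3,0, 0,0,1.3,0, 0,0,0.9,0]'
python3 -m inch '[0,0,0,0, 0,0,0,0, 0,0,0,0, 0,0,0,0, 0,0,0,0]' -1 60
python3 -m inch '[0,0,0,0, 0,0,0,0, 0,0,0,0, 0,0,0,0, 0,0,0,0]'
python3 -c "
from h import *
st(); plan(.477,.096,.054,3.06,5)"
```

```text
clock: 4.0
tcp_pos: [0.4764, 0.0971, 0.0527]
orientation: [-0.0, 0.037, 0.999, -0.0]
wrist_force: [-0.7, -0.4, -0.9]
finger_gap: 0.0513
grip_force: 0.0
clock: 4.42
tcp_pos: [0.4789, 0.0975, 0.0554]
orientation: [0.002, 0.037, 0.999, 0.001]
wrist_force: [0.2, 2.9, 5.8]
finger_gap: 0.0131
grip_force: 65.7
clock: 4.83
tcp_pos: [0.4789, 0.0975, 0.0554]
orientation: [0.002, 0.037, 0.999, 0.001]
wrist_force: [0.3, 2.0, 6.2]
finger_gap: 0.0133
grip_force: 65.7
4.83 [0.4789 0.0975 0.0554] yaw 3.0671 F [0.3  2.04 6.23] M [ 0.337 -0.216  0.003] gap 0.0133 grip 65.7 q6 0.11
[0.04, -0.03, 0.03, 0.0014],[0.04, -0.03, 0.03, 0.0014],[0.04, -0.03, 0.03, 0.0014],[0.04, -0.03, 0.03, 0.0014],[0.04, -0.03, 0.03, 0.0014]
```

Gripped at a 13.3 mm gap. Now I lift the key and carry it over the socket.

```bash

python3 -m inch '[0,0,-2.5,0, 0,0,-3.5,0, 0,0,-4,0, 0,0,-4,0, 0,0,-3.6,0]'
python3 -m inch '[0,0,0,0, 0,0,0,0, 0,0,0,0, 0,0,0,0, 0,0,0,0]'
python3 -c "
from h import *
st(); plan(.533,-.113,.23,2.72,10)"
```

```text
clock: 5.25
tcp_pos: [0.4765, 0.097, 0.2323]
orientation: [0.001, 0.037, 0.999, -0.0]
wrist_force: [0.6, -0.5, -1.5]
finger_gap: 0.0135
grip_force: 64.1
clock: 5.67
tcp_pos: [0.4754, 0.097, 0.2275]
orientation: [-0.002, 0.037, 0.999, -0.0]
wrist_force: [-1.3, -0.1, -2.0]
finger_gap: 0.013
grip_force: 64.2
5.67 [0.4754 0.097  0.2275] yaw 3.0668 F [-1.3  -0.12 -2.02] M [ 0.037 -0.019  0.02 ] gap 0.013 grip 64.2 q6 0.11
[-0.73, -2.05, -0.03, 0.0347],[-0.8, -2.02, -0.03, 0.0347],[-0.87, -2.0, -0.03, 0.0347],[-0.94, -1.96, -0.03, 0.0347],[-1.01, -1.93, -0.03, 0.0347]
[-1.07, -1.89, -0.03, 0.0347],[-1.14, -1.86, -0.03, 0.0347],[-1.2, -1.81, -0.03, 0.0347],[-1.26, -1.77, -0.03, 0.0347],[-1.33, -1.73, -0.03, 0.0347]
```

```bash

python3 -m inch '[-0.7,-2.0,0,0.035, -0.8,-2.0,0,0.035, -0.9,-2.0,0,0.035, -0.9,-2.0,0,0.035, -1.0,-1.9,0,0.035]'|head -2
python3 -m inch '[-1.1,-1.9,0,0.035, -1.1,-1.9,0,0.035, -1.2,-1.8,0,0.035, -1.3,-1.8,0,0.035, -1.3,-1.7,0,0.035]'|head -2
python3 -m inch '[0,0,0,0, 0,0,0,0, 0,0,0,0, 0,0,0,0, 0,0,0,0]'
python3 -c "
from h import *
st(); a=eyes.read_camera('side')[:,:,::-1];st();b=eyes.read_camera('top')[:,:,::-1];cv2.imwrite('pics/side2.png',a);cv2.imwrite('pics/top2.png',b)
a=cv2.resize(a[130:260,270:400],None,fx=4,fy=4,interpolation=2)
b=cv2.resize(b[200:280,265:335],None,fx=3.8,fy=3.8,interpolation=2)
o=np.zeros((520,790,3),np.uint8);o[:,:520]=a;o[:304,522:788]=b
cv2.imwrite('pics/near2.png',o)
st();plan(.533,-.113,.225,2.72,5)"
```

```text
clock: 6.08
tcp_pos: [0.5042, -0.0081, 0.2277]
clock: 6.5
tcp_pos: [0.5328, -0.1136, 0.2276]
clock: 6.92
tcp_pos: [0.5329, -0.1117, 0.229]
orientation: [-0.0, 0.21, 0.978, 0.0]
wrist_force: [0.5, 0.8, -1.8]
finger_gap: 0.0132
grip_force: 64.1
6.92 [ 0.5329 -0.1117  0.229 ] yaw 2.7181 F [ 0.47  0.78 -1.82] M [0.043 0.041 0.01 ] gap 0.0132 grip 64.1 q6 0.069
6.97 [ 0.533  -0.1118  0.2292] yaw 2.7181 F [-0.15 -0.55 -1.2 ] M [ 0.036 -0.014 -0.025] gap 0.0134 grip 64.1 q6 0.069
7.02 [ 0.5331 -0.1119  0.2293] yaw 2.718 F [-0.27  0.59 -2.21] M [ 0.004 -0.041 -0.031] gap 0.0137 grip 64.1 q6 0.069
[-0.01, -0.02, 0.09, -0.0004],[-0.01, -0.02, 0.09, -0.0004],[-0.01, -0.02, 0.09, -0.0004],[-0.01, -0.02, 0.09, -0.0004],[-0.01, -0.02, 0.09, -0.0004]
```

View pics/near2.png

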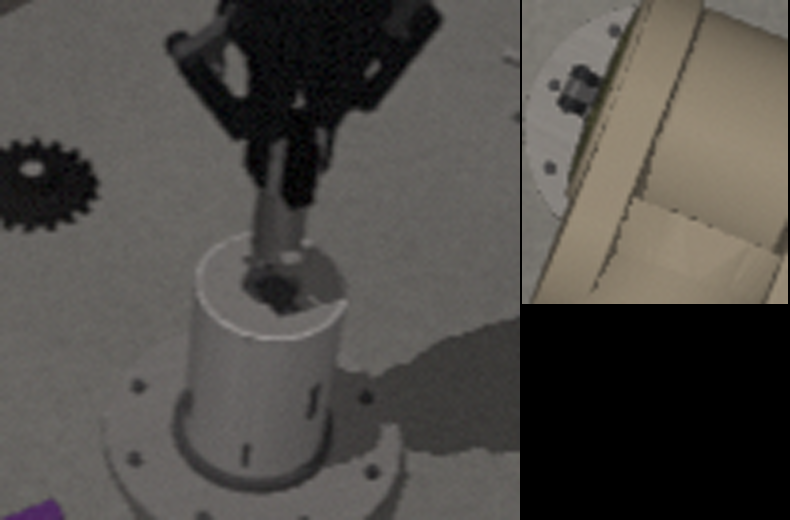

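The side crop shows the shank above the hole, with edges at crop (253,225) and (306,225) and the foot near (278,270). I'll compare this with the predicted projection.

```bash
python3 - <<'E'
from h import *
p=get_state()['tcp_pos'];y=yaw()
f=lambda P:((proj('side',P)-[270,130]+.5)*4).round(1).tolist()
K,D,t,M=cam('side')
d=p[:2]-t[:2]; n=np.array([-d[1],d[0]])/np.linalg.norm(d)
for z in(.18,.19,.2,.21): print(z,f([[*(p[:2]+s*.013*n),z] for s in(-1,0,1)]))
zf=p[2]-.0554
print('lugs',f(rz([(a*.021,b*.0045,zf+z) for a in(-1,1) for b in(-1,1) for z in(0,.008)],[p[0],p[1],y])))
im=cv2.imread('pics/side2.png').mean(2)
for r in(180,183,186,189): print(r,im[r,328:352].astype(int).tolist())
for r in range(190,207,2): print(r,im[r,326:356].astype(int).tolist())
E
```

```text
0.18 [[303.4, 239.8], [277.8, 236.6], [252.3, 233.4]]
0.19 [[305.5, 225.5], [279.7, 222.3], [254.0, 219.2]]
0.2 [[307.7, 211.0], [281.7, 207.8], [255.7, 204.7]]
0.21 [[309.9, 196.3], [283.6, 193.1], [257.5, 189.9]]
lugs [[252.7, 220.2], [254.0, 208.9], [268.7, 216.5], [270.1, 205.2], [284.9, 274.8], [286.5, 263.6], [301.4, 270.9], [303.1, 259.6]]
180 [99, 98, 99, 101, 99, 87, 58, 49, 52, 58, 55, 66, 57, 33, 1, 6, 10, 12, 5, 22, 56, 84, 94, 94]
183 [98, 99, 96, 97, 96, 72, 48, 50, 53, 57, 61, 67, 69, 70, 65, 58, 53, 56, 70, 89, 95, 97, 97, 97]
186 [99, 99, 99, 96, 85, 65, 49, 49, 55, 56, 63, 66, 69, 66, 63, 59, 57, 61, 82, 91, 96, 98, 99, 96]
189 [119, 124, 115, 108, 89, 59, 48, 49, 55, 58, 60, 62, 67, 64, 59, 59, 56, 69, 92, 99, 96, 99, 95, 94]
190 [114, 108, 108, 108, 105, 106, 84, 52, 45, 53, 58, 59, 60, 60, 68, 67, 62, 59, 57, 92, 117, 112, 99, 93, 93, 94, 96, 94, 93, 94]
192 [106, 104, 104, 106, 104, 106, 90, 65, 50, 55, 58, 58, 64, 67, 69, 69, 69, 67, 64, 61, 67, 61, 62, 70, 85, 94, 96, 96, 96, 96]
194 [105, 105, 104, 105, 91, 69, 61, 62, 55, 56, 57, 62, 67, 66, 89, 102, 105, 101, 98, 78, 65, 59, 65, 64, 62, 65, 78, 93, 96, 99]
196 [106, 107, 107, 105, 103, 95, 71, 59, 63, 62, 46, 39, 50, 56, 59, 65, 64, 63, 61, 61, 63, 60, 67, 64, 62, 64, 63, 70, 88, 93]
198 [105, 106, 106, 105, 97, 77, 54, 52, 51, 48, 46, 43, 42, 46, 53, 59, 61, 57, 60, 63, 65, 64, 65, 65, 63, 62, 64, 65, 73, 85]
200 [106, 106, 104, 100, 79, 51, 44, 41, 33, 32, 23, 31, 27, 27, 24, 30, 39, 41, 47, 57, 67, 65, 63, 67, 62, 64, 65, 61, 67, 73]
202 [104, 105, 107, 106, 86, 63, 52, 46, 38, 30, 29, 30, 27, 30, 31, 26, 27, 27, 40, 57, 66, 64, 64, 65, 63, 63, 64, 63, 64, 70]
204 [103, 106, 105, 102, 101, 106, 93, 66, 55, 41, 26, 30, 29, 28, 32, 31, 28, 42, 57, 63, 68, 89, 85, 67, 63, 67, 65, 67, 69, 82]
206 [107, 106, 105, 107, 106, 106, 107, 107, 106, 106, 97, 65, 36, 29, 29, 32, 33, 37, 47, 58, 64, 66, 75, 90, 103, 107, 103, 106, 116, 124]
```

The prediction and the image agree within about 1 mm, so the key axis sits on the TCP axis. I lower the foot into the plate.

```bash

python3 -m inch '[0,-0.1,0.6,0, 0,0,0.6,0, 0,0,0.6,0, 0,0,0.5,0, 0,0,0.3,0]'
python3 -m inch '[0,0,0.3,0, 0,0,0.3,0, 0,0,0.3,0, 0,0,0,0, 0,0,0,0]'
python3 -c "
from h import *
st()"
```

```text
clock: 7.43
tcp_pos: [0.5323, -0.1134, 0.202]
orientation: [-0.001, 0.211, 0.978, 0.0]
wrist_force: [0.6, -0.1, -2.7]
finger_gap: 0.0133
grip_force: 64.2
clock: 7.85
tcp_pos: [0.5328, -0.1136, 0.1942]
orientation: [-0.0, 0.211, 0.978, -0.0]
wrist_force: [-0.5, 0.4, -2.1]
finger_gap: 0.0134
grip_force: 64.2
7.85 [ 0.5328 -0.1136  0.1942] yaw 2.7167 F [-0.51  0.42 -2.07] M [ 0.001 -0.069 -0.02 ] gap 0.0134 grip 64.2 q6 0.068
```

There is no contact force with the foot about 5 mm below the plate surface, so it has entered the keyhole. Next I push against the spring.

```bash

python3 -m inch '[0,0,0.2,0, 0,0,0.2,0, 0,0,0.2,0, 0,0,0.1,0, 0,0,0,0]'
python3 -m inch '[0,0,0.2,0, 0,0,0.2,0, 0,0,0.2,0, 0,0,0.1,0, 0,0,0,0]'
python3 -m inch '[0,0,0.1,0, 0,0,0,0, 0,0,0,0, 0,0,0,0, 0,0,0,0]'
python3 -c "
from h import *
st()"
```

```text
clock: 8.27
tcp_pos: [0.5332, -0.1137, 0.1877]
orientation: [0.001, 0.211, 0.978, -0.0]
wrist_force: [-0.6, 0.1, 2.7]
finger_gap: 0.0133
grip_force: 64.9
clock: 8.68
tcp_pos: [0.5332, -0.1137, 0.1804]
orientation: [0.0, 0.211, 0.978, -0.0]
wrist_force: [-0.1, 0.1, 5.7]
finger_gap: 0.0134
grip_force: 65.3
clock: 9.1
tcp_pos: [0.5332, -0.1137, 0.1796]
orientation: [0.0, 0.211, 0.978, -0.0]
wrist_force: [-1.0, -0.9, 5.4]
finger_gap: 0.0132
grip_force: 65.4
9.1 [ 0.5332 -0.1137  0.1796] yaw 2.7168 F [-0.98 -0.92  5.44] M [-0.023  0.039  0.028] gap 0.0132 grip 65.4 q6 0.067
```

```bash
cat >> h.py <<'E'
def avg(n=8):
    F=[]
    for _ in range(n): eyes.read_camera('top'); s=get_state(); F.append([*s['wrist_force'],s['ft_torque'][2],*s['tcp_pos']])
    F=np.array(F); print('avgF',F.mean(0)[:4].round(3),'se',(F.std(0)/n**.5)[:4].round(3),'tcp',F.mean(0)[4:].round(4),'t',round(float(s['clock']),2))
E
python3 -c "
from h import *
avg()"
python3 -m inch '[0,0,0.1,0, 0,0,0,0, 0,0,0,0, 0,0,0,0, 0,0,0,0]' >/dev/null
python3 -c "
from h import *
avg()"
python3 -m inch '[0,0,0.1,0, 0,0,0,0, 0,0,0,0, 0,0,0,0, 0,0,0,0]'>/dev/null
python3 -c "
from h import *
avg()"
```

```text
avgF [-0.568  0.295  5.691 -0.017] se [0.141 0.168 0.193 0.008] tcp [ 0.5332 -0.1137  0.1797] t 9.5
avgF [-1.144e+00  1.960e-01  6.010e+00 -2.000e-03] se [0.165 0.209 0.172 0.01 ] tcp [ 0.5332 -0.1137  0.1787] t 10.32
avgF [-0.693  0.26   6.379 -0.007] se [0.148 0.138 0.179 0.006] tcp [ 0.5332 -0.1137  0.1778] t 11.13
```

The force rises at the spring's rate (≈0.36 N/mm), so the foot is at about −18.6 mm and not bottomed. Now I turn clockwise.

```bash

python3 -m inch '[0,0,0.05,0.06, 0,0,0,0.1, 0,0,0,0.1, 0,0,0,0.1, 0,0,0,0.1]' -1 80
python3 -m inch '[0,0,0,0.1, 0,0,0,0.1, 0,0,0,0.1, 0,0,0,0.1, 0,0,0,0.1]'
python3 -c "
from h import *
st()"
python3 -m inch '[0,0,0,0.1, 0,0,0,0.1, 0,0,0,0.08, 0,0,0,0.06, 0,0,0,0]'
python3 -c "
from h import *
st();avg()"
```

```text
clock: 11.55
tcp_pos: [0.5335, -0.1136, 0.1774]
orientation: [0.001, 0.43, 0.903, 0.0]
wrist_force: [-0.3, 1.2, 6.5]
finger_gap: 0.013
grip_force: 83.2
clock: 11.97
tcp_pos: [0.5335, -0.1135, 0.1774]
orientation: [0.001, 0.64, 0.768, 0.0]
wrist_force: [-0.1, 0.4, 6.8]
finger_gap: 0.0127
grip_force: 83.3
11.97 [ 0.5335 -0.1135  0.1774] yaw 1.7523 F [-0.08  0.39  6.8 ] M [0.15  0.029 0.1  ] gap 0.0127 grip 83.3 q6 1.032
clock: 12.38
tcp_pos: [0.5334, -0.1134, 0.1774]
orientation: [0.0, 0.76, 0.65, 0.001]
wrist_force: [0.1, 1.4, 7.5]
finger_gap: 0.013
grip_force: 83.3
12.38 [ 0.5334 -0.1134  0.1774] yaw 1.4147 F [0.06 1.45 7.51] M [0.177 0.107 0.159] gap 0.013 grip 83.3 q6 1.37
avgF [0.062 1.001 6.597 0.113] se [0.09  0.103 0.193 0.008] tcp [ 0.5334 -0.1134  0.1774] t 12.78
```

```bash

python3 -m inch '[0,0,0,0.05, 0,0,0,0.05, 0,0,0,0, 0,0,0,0, 0,0,0,0]' >/dev/null
python3 -c "
from h import *
avg();st()"
python3 -m inch '[0,0,0,0.05, 0,0,0,0.03, 0,0,0,0, 0,0,0,0, 0,0,0,0]' >/dev/null
python3 -c "
from h import *
avg();st()"
python3 -m inch '[0,0,0,0.04, 0,0,0,0, 0,0,0,0, 0,0,0,0, 0,0,0,0]' >/dev/null
python3 -c "
from h import *
avg();st()"
```

```text
avgF [0.158 1.516 6.874 0.1  ] se [0.094 0.189 0.174 0.008] tcp [ 0.5334 -0.1134  0.1774] t 13.6
13.6 [ 0.5334 -0.1134  0.1774] yaw 1.3173 F [0.35 1.76 7.14] M [0.21  0.156 0.131] gap 0.013 grip 83.3 q6 1.467
avgF [-0.077  1.131  6.628  0.139] se [0.166 0.121 0.193 0.006] tcp [ 0.5334 -0.1134  0.1774] t 14.42
14.42 [ 0.5334 -0.1134  0.1774] yaw 1.2374 F [0.03 0.99 6.36] M [0.202 0.085 0.124] gap 0.013 grip 83.3 q6 1.547
avgF [-0.111  1.6    7.024  0.265] se [0.198 0.134 0.204 0.007] tcp [ 0.5334 -0.1134  0.1774] t 15.23
15.23 [ 0.5334 -0.1134  0.1774] yaw 1.1978 F [-0.63  2.08  6.75] M [0.191 0.124 0.277] gap 0.0131 grip 83.3 q6 1.587
```

The torque jumps at 1.52 rad of turn, so the stop has been reached. I add a small preload and check.

```bash

python3 -m inch '[0,0,0,0.04, 0,0,0,0, 0,0,0,0, 0,0,0,0, 0,0,0,0]' >/dev/null
python3 -c "
from h import *
avg();st()
a=eyes.read_camera('side')[:,:,::-1]
cv2.imwrite('pics/end.png',cv2.resize(a[100:250,240:420],None,fx=4,fy=4,interpolation=2))"
```

```text
avgF [-0.275  1.601  7.108  0.69 ] se [0.208 0.314 0.183 0.013] tcp [ 0.5334 -0.1133  0.1774] t 16.05
16.05 [ 0.5334 -0.1133  0.1774] yaw 1.1588 F [-0.59  0.34  7.1 ] M [0.172 0.135 0.68 ] gap 0.0133 grip 83.7 q6 1.626
```

View pics/end.png

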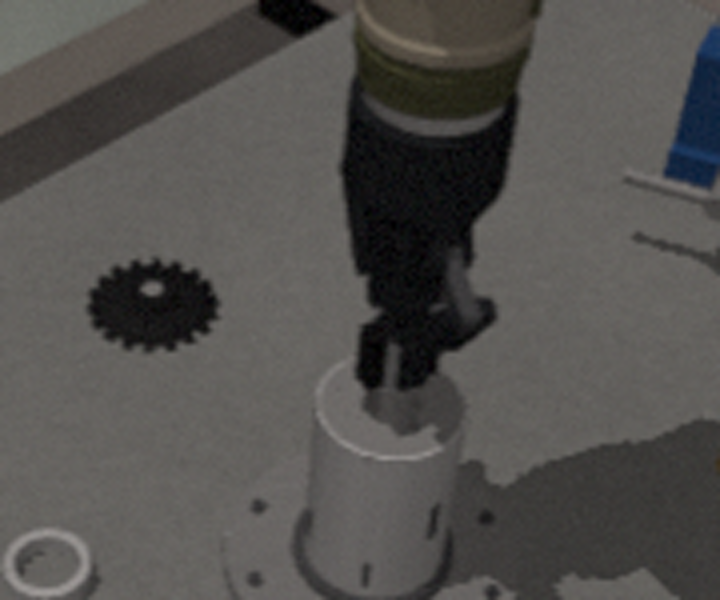

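The key is seated at crop (395,400), still gripped, with 0.69 N·m against the hard stop and the spring still carrying the push. Handing in.

```bash
python3 -c "
from workcell import env
print(env.hand_in())"
```

```text
the job is handed in; nothing more can be done
None
```

The job is handed in at about 16 s: key_mid is in the roller, pushed down about 11 mm and turned about 1.56 rad clockwise against the hard stop, and the arm is still gripping and holding it there; I did not touch the other keys or the inspection parts.

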